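# Daily check of the bench balance with its check weight

### The arm

A 7-joint arm with a two-finger parallel gripper is mounted at the origin on a cart in front of the work surface, level with it; the furniture and walls round the work are solid. World frame = base frame: x ahead of the robot, y to its left, z up, the work surface at z = 0. Lengths are in m, angles in degrees, forces in N, time in s.
With the tool pointing down it reaches from about 0.4 to 0.925 m from the base axis. Payload 5.6 kg.
Tool frame: the origin (TCP) lies at the very end of the fingers, on their centre line; the grasp point (between the pads) lies arm.grip_depth behind it (arm.grip_depth is the distance from the TCP to the grasp point, in m); x points along the fingers, y is the direction in which the jaws open and shut, and the axes are right-handed (so a half turn about x gives the same grasp; the last joint's range is limited). The gripper opens to 85 mm and grips with 20 to 120 N. Pads are 22 mm wide; open, the fingers measure 114 mm over their backs; the gripper's body (76 mm by 85 mm) begins 54 mm behind the grasp point. The pads swing forward as they close: fully open they stand 13 mm farther back than shut.
Start: joints at [70.531, 26.786, -0.665, 91.828, 0.344, 61.387, -3.226], TCP at [0.19, -0.622, 0.231] pointing down, gripper open.
Joint ranges: [-144.91, 144.91], [-17.63, 115.5], [-89.93, 88.59], [15.96, 139.68], [-74.01, 254.01], [8.47, 105.57], [-167.45, 167.45]. Speed limits (degrees/s): [147.25, 147.25, 180, 180, 180, 180, 180].

### API

Orientations are given as a 3x3 rotation matrix whose columns are the frame's x, y, z axes.
In Python, from station import arm gives the robot as it stands.
- The arm moves only by the tool apply_moves, never from a script. Its argument "steps" is one flat list of numbers, 7 for each row, row after row: the finger opening in m, from 0 to 0.0854, then the shift along the world's x, y, z in m, then the turn, a rotation vector about the world's x, y, z in degrees. A call has 1 to 12 rows; each row shifts and turns the pose as measured when the row begins; what a row does not reach is not made up. A row lasts 1/10 s, in which the tool goes at most 50 mm and 8.59 degrees, less where a joint would pass 70% of its speed; a pose out of reach is approached as far as the arm can. A call with a gripper value outside its range is refused whole. The fingers move at their own pace and stop on an object; "grip_force" is the grip in N (left out, the last holds). Time passes only in rows, so rows that do not move let the fingers close. It gives the time, the measured TCP pose, the force and the opening at its end, in the units of the state.
- arm.observe(): the state, without advancing time (a new reading comes with each control period).
- arm.read_camera(name): name is "side" or "top"; returns (picture, depth): 384x512x3 uint8, red, green, blue; 384x512 float32, m along the optical axis (not along the pixel's ray), 0 where there is no reading.
- arm.camera_info(name): a dict with "fx", "fy", "cx", "cy" (pixels), "camera_from_world" (4x4, takes a point from world to camera coordinates). Camera axes: x right, y up, looking along -z (the intrinsics and any distortion apply to the point x, -y, -z); pixel columns grow to the right and rows downward; lengths in m; the calibration is good to about 2 mm. A picture is of the moment at which its call begins. camera_info takes no time and is no camera call.
- arm.close_job(): hands the job in, once; it reports no verdict.
Trained networks look in the newest picture that a camera, given by its name, has taken for a name from the list of things; names that differ only in an ending like _2 or _b are one class to them, and where a whole thing is asked for, a point or a joint stands for the part that bears it (a point fixed in the world has none). Each returns a list of dicts, best first, with "p" (0 to 1); they miss things now and then, are a little off and sometimes report something else, mostly with a low value. They report only what shows in the picture. A call takes as long as a camera call. They do not tell look-alikes from the thing itself.
- arm.cut_out(camera, thing): "pixels" (384x512 bool, what is visible of it) and "point" ([column, row] in pixels, amid what is visible of it).
The state is a dict: "time_s": time; "joint_pos": joint angles; "joint_vel": joint speeds; "tau": joint torques, N m; "tool_pos": TCP position; "tcp_rot": TCP orientation; "contact_force": force on the tool from outside, world axes, zero at the start; "torque": the same for the moment, N m; "width": finger opening in m.
Only numpy, scipy, OpenCV 4.12 (cv2) and the standard library are available. Lean on these libraries where they do the work, as an engineer would, in place of code of your own. Each camera call takes 0.05 s, during which the arm holds its last target. There are 200 camera calls.

### The job

Do the daily check of the bench balance: take the spectacle case off the pan and lay it flat in the free part of the job tray, then press the zero key fully down and let it up while the pan is empty. Then set the middle-sized of the three steel check weights gently upright on the centre of the pan, within about a centimetre, and leave it standing there alone. Do not press hard on the sprung pan or press the zero key while the weight is on it, and leave the lenses, the other weights, the bottles and the pen pot where they are.

Things in the scene. Friction and masses are not known exactly. Their poses are not given: they have to be found in the camera images.
- balance: White and grey electronic bench balance, fixed to the bench; housing 190 (x) x 170 (y) x 42 mm high. Origin under its centre on the bench; -x is its front, toward the robot, with the dark display and the zero key; the round pan stands over the rear part, centre at (20, 0) mm, about 20 mm above the housing. The zero key is at (-68, -52) mm.
- pan_plate: The balance's round steel pan, 130 mm diameter and 4 mm thick, on a spring-loaded stem. Origin at the centre of its top face, z up; 74 mm above the bench when empty. It sinks 1.1 mm for each 100 g and rocks when loaded off centre. Two turned rings (49 and 100 mm diameter) mark the centre.
- pan_spring (a joint): How far the pan has sunk, in m: 0 empty, 0.0055 under the middle-sized weight, stop at 0.018; beyond 0.014 the balance is overloaded.
- zero_key (a joint): Travel of the zero key, in m: 0 up, 0.006 fully down (5 N, straight down); it springs back.
- zero_key_top (a point): Centre of the top of the zero key, the one round black key (26 mm diameter), right of the display on the front of the balance.
- glasses_case: Dark blue hard spectacle case, shut, 60 (x) x 150 (y) x 36 mm high, about 0.16 kg; it starts lying on the pan. Origin at the centre of its underside, z up, long axis y.
- job_tray: Grey open job tray fixed to the bench, 150 (x) x 260 (y) x 30 mm high, walls 4 mm, floor 4 mm thick (inside 142 x 252 mm). Origin under its centre, long axis y. Two lens blanks fill its -y end up to y = -58 mm; the rest, from y = -58 to +126 mm, is free for the case, which fits only lengthwise (case y along tray y); the middle of the free part is at y = +34 mm.
- lens_blank_near: Round lens blank, 67 mm diameter, 12 mm high, in the -y end of the job tray, near side. Origin under its centre. Stays there.
- lens_blank_far: The same, beside it on the far side of the tray. Stays there.
- weight_tray: Low wooden tray fixed to the bench, 75 (x) x 200 (y) mm, rim 12 mm high, floor 6 mm above the bench. Origin under its centre. The three weights stand on it in a row along y, 63 mm apart, 6 mm behind its centre line, in any order; steel forceps lie flat in front of them (not needed).
- weight_middle: The middle-sized check weight, 500 g, steel: plain cylinder 40 mm diameter and 56 mm high, above it a thin neck and a knob 22 mm across, 80 mm high in all. Origin at the centre of its underside, z up.
- weight_small: The small weight, 200 g: cylinder 30 mm diameter, 60 mm high with knob. Origin at the centre of its underside. Stays.
- weight_large: The large weight, 1 kg: cylinder 54 mm diameter, 88 mm high with knob. Origin at the centre of its underside. Stays.
- pen_pot: Dark round pot of pens, 78 mm diameter, 155 mm high with its pens. Origin under its centre. Bystander.
- drop_bottle: Dropper bottle, 32 mm diameter, 82 mm high. Origin under its centre. Bystander beside the pen pot.
- glue_bottle: Glue bottle, 28 mm diameter, 70 mm high. Origin under its centre. Bystander beside the pen pot.
- spray_bottle: Lens cleaner bottle, 38 mm diameter, 120 mm high. Origin under its centre. Bystander behind the balance.
Things that resemble listed ones, but are neither listed nor needed, are in the scene too. What is shaped like the weight_middle but orange is not meant.

How it is judged (in metres and radians):
On the way, in this order (a step that is already met when the one before it is completed fails the run):
1. the spectacle case lies flat in the free part of the job tray, released (x of glasses_case in the frame of job_tray between -0.045 and 0.045 m and y of glasses_case in the frame of job_tray between 0.005 and 0.06 m and z of glasses_case in the frame of job_tray below 0.01 m and angle between glasses_case's own z axis and vertical below 0.06 rad and contact force between the fingers and glasses_case below 0.3 N and value of joint pan_spring below 0.0007 m), for 0.2 s.
2. the zero key is pressed down while the pan is empty and the case lies in the tray (x of glasses_case in the frame of job_tray between -0.045 and 0.045 m and y of glasses_case in the frame of job_tray between 0.005 and 0.06 m and z of glasses_case in the frame of job_tray below 0.01 m and angle between glasses_case's own z axis and vertical below 0.06 rad and value of joint zero_key above 0.004 m and value of joint pan_spring below 0.0007 m), for 0.05 s.
At the end, for the whole second after the job is handed in: The middle-sized weight stands upright on the pan, its axis within 12 mm of the pan's centre, released and at rest; the pan is level within 0.04 rad and sunk 4.5 to 6.5 mm (this weight and nothing else on it); the zero key is up; the case lies flat on the floor of the job tray, in its free part (x of glasses_case in the frame of job_tray between -0.045 and 0.045 m and y of glasses_case in the frame of job_tray between 0.005 and 0.06 m and z of glasses_case in the frame of job_tray below 0.01 m and angle between glasses_case's own z axis and vertical below 0.06 rad and horizontal distance between weight_middle and pan_plate below 0.012 m and z of weight_middle in the frame of pan_plate between -0.004 and 0.004 m and angle between weight_middle's own z axis and vertical below 0.08 rad and angle between pan_plate's own z axis and vertical below 0.04 rad and linear speed of weight_middle below 0.02 m/s and value of joint pan_spring between 0.0045 and 0.0065 m and value of joint zero_key below 0.0015 m); the robot touches nothing.
It fails at once if the pan is pushed or struck down more than 14 mm (overload) (value of joint pan_spring above 0.014 m).
It fails at once if the zero key is pressed while a weight is on the pan (value of joint zero_key above 0.003 m and value of joint pan_spring above 0.0035 m).
It fails at once if another weight or a lens blank is moved more than 25 mm (distance of any of weight_small, weight_large, lens_blank_near, lens_blank_far from where it was at the start of the episode above 0.025 m).
It fails at once if the pen pot or a bottle is moved more than 30 mm or knocked over (distance of any of pen_pot, drop_bottle, glue_bottle, spray_bottle from where it was at the start of the episode above 0.03 m or angle between any of pen_pot, drop_bottle, glue_bottle, spray_bottle's own z axis and vertical above 0.5 rad).
It also fails if it takes over 70 s, if anything falls off the work surface, if the arm or the gripper's body presses on something with over 40 N, if the wrist force passes 120 N, or if a joint passes its speed limit or range.

## Working session

There is one attempt and no reset: what is moved stays moved. The work goes in short steps, Python scripts to look and compute and a tool call to move; the robot and the scene stay as the last step left them, time stands still between calls to the robot, and variables do not carry over. Pictures are saved under pics/ and viewed, about 8 in all and at most 12, crops included, and the job is handed in when it is done.

Besides the shell and the picture viewer there is one more tool, called after "Emit:" by a JSON object that holds its "op" and its "data", one argument or row to a line. apply_moves: Moves the arm, as the interface text tells. Its arguments: {"type":"object","properties":{"steps":{"type":"array","items":{"type":"number"}},"grip_force":{"type":"number"}},"required":["steps"]}

```bash
mkdir -p pics; cat > h.py <<'E'
import numpy as np, cv2
from station import arm
def cloud(name):
    img,d=arm.read_camera(name); i=arm.camera_info(name)
    v,u=np.mgrid[0:384,0:512]
    P=np.stack([(u-i['cx'])/i['fx']*d,-(v-i['cy'])/i['fy']*d,-d,np.ones_like(d)],-1)
    W=P@np.linalg.inv(i['camera_from_world']).T
    W=W[...,:3]; W[d<=0]=np.nan
    return img,W
def save(n,img): cv2.imwrite('pics/'+n,np.ascontiguousarray(img[...,::-1]))
E
python3 - <<'E'
from h import *
o=arm.observe(); print(o['time_s'],o['tool_pos'],o['tcp_rot'],o['width'],arm.grip_depth)
ims=[]
for c in ('top','side'):
    img,W=cloud(c); save(c+'0.png',img); print(c,arm.camera_info(c).keys(),np.linalg.inv(arm.camera_info(c)['camera_from_world'])[:3,3])
    for t in ['balance','pan_plate','zero_key_top','glasses_case','job_tray','weight_tray','weight_middle','weight_small','weight_large','pen_pot','drop_bottle','glue_bottle','spray_bottle','lens_blank_near']:
        for r in arm.cut_out(c,t)[:4]:
            m=r['pixels']; q=W[m]; q=q[~np.isnan(q[:,0])]
            if len(q): print(t,round(r['p'],2),np.round(r['point']),m.sum(),'med',np.median(q,0).round(3),'lo',np.percentile(q,3,0).round(3),'hi',np.percentile(q,97,0).round(3))
E
```

```text
0.0 [ 0.1898566  -0.62106143  0.23032195] [[-6.53355645e-04  2.92397564e-01 -9.56296626e-01]
 [ 1.68389144e-03 -9.56295153e-01 -2.92398264e-01]
 [-9.99998369e-01 -1.80133976e-03  1.32435081e-04]] 0.08541468255327911 0.0187
top dict_keys(['fx', 'fy', 'cx', 'cy', 'camera_from_world']) [0.44554352 0.01481559 1.06065912]
balance 0.85 [332. 188.] 2546 med [ 0.59  -0.225  0.045] lo [ 0.531 -0.327  0.019] hi [ 0.713 -0.157  0.075]
pan_plate 0.82 [349. 158.] 558 med [ 0.663 -0.255  0.073] lo [ 0.586 -0.308  0.069] hi [ 0.707 -0.194  0.077]
pan_plate 0.39 [128. 240.] 127 med [0.431 0.338 0.044] lo [0.418 0.329 0.02 ] hi [0.445 0.353 0.067]
zero_key_top 0.56 [247. 248.] 744 med [0.422 0.017 0.089] lo [ 0.388 -0.019  0.001] hi [0.457 0.051 0.156]
zero_key_top 0.4 [358. 203.] 55 med [ 0.549 -0.283  0.063] lo [ 0.541 -0.294  0.06 ] hi [ 0.558 -0.272  0.066]
glasses_case 0.56 [346. 168.] 1409 med [ 0.635 -0.239  0.108] lo [ 0.581 -0.299  0.084] hi [ 0.69  -0.178  0.112]
glasses_case 0.39 [345. 154.] 499 med [ 0.664 -0.255  0.072] lo [ 0.586 -0.307  0.069] hi [ 0.705 -0.194  0.076]
job_tray 0.79 [3
[... 3056 characters left out ...]
7 0.259 0.015] hi [0.442 0.304 0.094]
pen_pot 0.81 [248. 227.] 881 med [0.398 0.008 0.077] lo [ 0.382 -0.019  0.006] hi [0.463 0.051 0.148]
glue_bottle 0.51 [263. 233.] 153 med [ 0.401 -0.044  0.029] lo [ 0.393 -0.057 -0.001] hi [ 0.482 -0.015  0.062]
glue_bottle 0.28 [324. 244.] 2635 med [ 0.421 -0.241  0.009] lo [ 0.337 -0.376  0.001] hi [ 0.493 -0.125  0.033]
spray_bottle 0.69 [312. 186.] 138 med [ 0.764 -0.159  0.073] lo [ 0.751 -0.174  0.002] hi [ 0.779 -0.145  0.111]
lens_blank_near 0.68 [354. 252.] 126 med [ 0.385 -0.342  0.015] lo [ 0.342 -0.368  0.011] hi [ 0.41  -0.316  0.033]
lens_blank_near 0.48 [168. 216.] 306 med [0.406 0.277 0.059] lo [0.397 0.259 0.015] hi [0.436 0.304 0.094]
```

```bash
python3 -c "
import cv2,numpy as np
a=cv2.imread('pics/top0.png');b=cv2.imread('pics/side0.png')
cv2.imwrite('pics/a0.png',cv2.resize(a,(800,600)));cv2.imwrite('pics/b0.png',cv2.resize(b,(800,600)))"
```

```text
(no output)
```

View pics/a0.png

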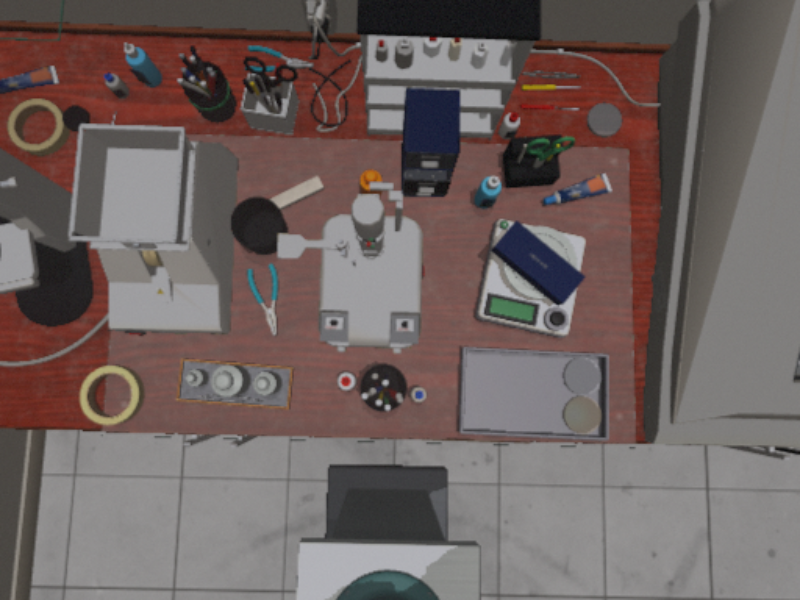

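View pics/b0.png

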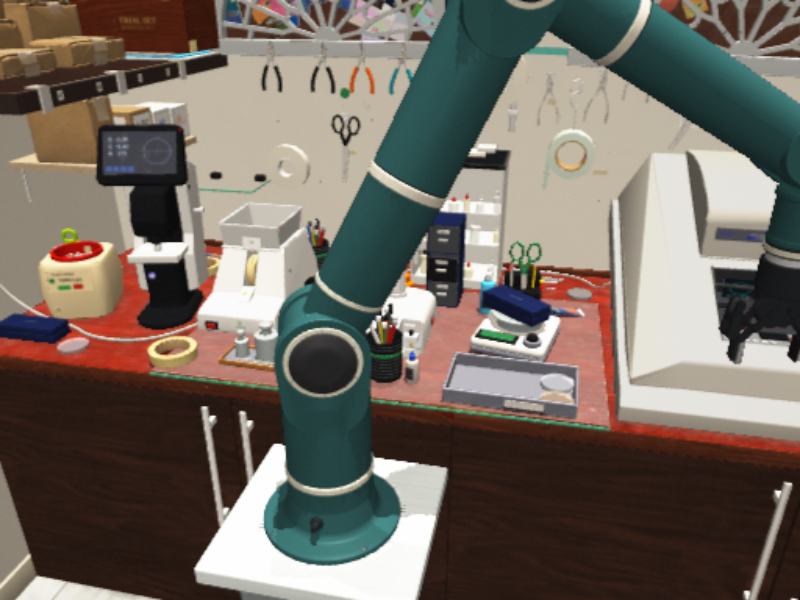

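The top view shows the case lying diagonally on the pan at about (344,168) in 512-px coordinates. The tray is at (340,250) and its lenses are at the right end. Three steel weights stand at (125,243), (149,243) and (171,245), and there is an orange look-alike at (236,112). By size, the middle one is (171,245), which I'll confirm in a crop.

```bash
python3 - <<'E'
from h import *
img,W=cloud('top')
def rect(m,n):
    q=W[m]; c,s,a=cv2.minAreaRect((q[:,:2]*1000).astype(np.float32)); print(n,len(q),np.round(c,1),np.round(s,1),round(a,1),'z',np.median(q[:,2]).round(4))
X,Y,Z=W[...,0],W[...,1],W[...,2]
def box(x0,x1,y0,y1,z0,z1): return (X>x0)&(X<x1)&(Y>y0)&(Y<y1)&(Z>z0)&(Z<z1)
case=box(.55,.72,-.34,-.15,.095,.13); rect(case,'case')
rect(box(.32,.51,-.41,-.10,.025,.045),'tray rim'); 
rect(box(.48,.75,-.36,-.14,.035,.055),'housing')
q=W[box(.55,.74,-.34,-.16,.066,.080)]
from scipy.optimize import least_squares
rect(box(.55,.74,-.34,-.16,.066,.080),'pan')
h=cv2.convexHull((q[:,:2]*1000).astype(np.float32))[:,0]/1000
f=least_squares(lambda p:np.hypot(h[:,0]-p[0],h[:,1]-p[1])-.065,[.64,-.25],loss='soft_l1',f_scale=.002); print('pancircle',f.x.round(4),f.fun.round(4))
rect(box(.52,.58,-.31,-.26,.057,.068),'key')
for n,y0,y1 in (('mid',.18,.24),('large',.245,.31),('small',.315,.37)):
    m=box(.38,.46,y0,y1,.02,.12); q=W[m]; zm=np.percentile(q[:,2],98); k=q[q[:,2]>zm-.006]
    print(n,'ztop',zm.round(4),'knob',k[:,:2].mean(0).round(4),np.ptp(k[:,:2],axis=0).round(3)); b=q[(q[:,2]<zm-.017)]; print(np.percentile(b,[2,98],axis=0).round(3).tolist())
rect(box(.34,.5,.15,.4,.008,.018),'wtray')
save('crop1.png',np.vstack([cv2.resize(img[215:275,100:200],(700,420),interpolation=cv2.INTER_CUBIC)]))
E
```

```text
case 1352 [ 639.4 -240.1] [149.8  61.4] 51.3 z 0.1082
tray rim 659 [ 418. -251.] [261.9 152.1] 88.6 z 0.0324
housing 1679 [ 607.9 -252.5] [214.3 238.7] 88.0 z 0.0435
pan 620 [ 631.1 -259.8] [158.1 127.8] 35.1 z 0.0726
pancircle [ 0.6439 -0.2505] [ 0.0009  0.0009  0.0012  0.0213 -0.0011 -0.0013 -0.0011 -0.0021 -0.0013
  0.032   0.0328  0.0321 -0.0004 -0.0011 -0.0005 -0.0008 -0.0009 -0.0007
 -0.0005 -0.0005  0.      0.0008  0.0008]
key 75 [ 548.9 -282.9] [33.6 22.8] 69.8 z 0.0625
mid ztop 0.0882 knob [0.4248 0.2179] [0.021 0.019]
[[0.406, 0.199, 0.023], [0.442, 0.236, 0.068]]
large ztop 0.096 knob [0.4279 0.281 ] [0.026 0.029]
[[0.404, 0.255, 0.024], [0.452, 0.305, 0.072]]
small ztop 0.0682 knob [0.4306 0.3432] [0.013 0.014]
[[0.418, 0.33, 0.021], [0.445, 0.355, 0.047]]
wtray 528 [421.4 281.8] [201.1  75.1] 87.0 z 0.0108
```

View pics/crop1.png

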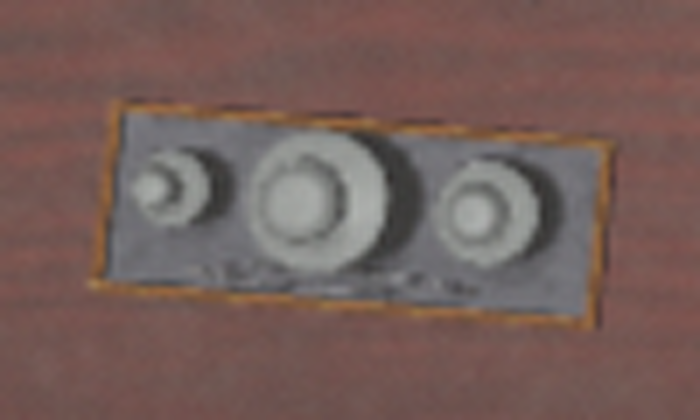

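The crop shows three steel weights. The small one is on the left, the large one in the centre, and the middle-sized one on the right, at full-image pixel (171,245). Its top is 88 mm above the bench (82 mm above the tray floor, against 80 expected), and its body is about 40 mm across. The orange one at (236,112) is the decoy. Next I'll move to a point above the tray, turning toward the case.

Emit:
{"op": "apply_moves", "data": {
  "steps": [0.085,0.016,0.031,0.004,0,0,3.4,0.085,0.016,0.031,0.004,0,0,3.4,0.085,0.016,0.031,0.004,0,0,3.4,0.085,0.016,0.031,0.004,0,0,3.4,0.085,0.016,0.031,0.004,0,0,3.4,0.085,0.016,0.031,0.004,0,0,3.4,0.085,0.016,0.031,0.004,0,0,3.4,0.085,0.016,0.031,0.004,0,0,3.4,0.085,0.016,0.031,0.004,0,0,3.4,0.085,0.016,0.031,0.004,0,0,3.4,0.085,0,0,0,0,0,0],
  "grip_force": 30
}}

```text
time_s: 2.65
tool_pos: [0.3526, -0.2998, 0.2735]
tcp_rot: [[0.002, 0.791, -0.612], [-0.006, -0.612, -0.791], [-1.0, 0.005, 0.003]]
contact_force: [0.3, 0.1, 0.2]
width: 0.0846
```

Emit:
{"op": "apply_moves", "data": {
  "steps": [0.085,0.041,0.0085,-0.01,0,0,-0.2,0.085,0.041,0.0085,-0.01,0,0,-0.2,0.085,0.041,0.0085,-0.01,0,0,-0.2,0.085,0.041,0.0085,-0.01,0,0,-0.2,0.085,0.041,0.0085,-0.01,0,0,-0.2,0.085,0.041,0.0085,-0.01,0,0,0,0.085,0.041,0.0085,-0.01,0,0,0,0.085,0,0,0,0,0,0]
}}

```text
time_s: 3.45
tool_pos: [0.6475, -0.2439, 0.2]
tcp_rot: [[0.002, 0.771, -0.637], [-0.013, -0.637, -0.771], [-1.0, 0.01, 0.009]]
contact_force: [-0.3, 0.8, -0.4]
width: 0.0847
```

```bash
python3 - <<'E'
from h import *
o=arm.observe(); print(o['tool_pos'],np.degrees(np.arctan2(o['tcp_rot'][1][1],o['tcp_rot'][0][1])))
img,W=cloud('side'); save('s1.png',cv2.resize(img[120:280,230:430],(800,640))[:600])
E
```

```text
[ 0.64753656 -0.24394619  0.19995927] -39.56083641019645
```

View pics/s1.png

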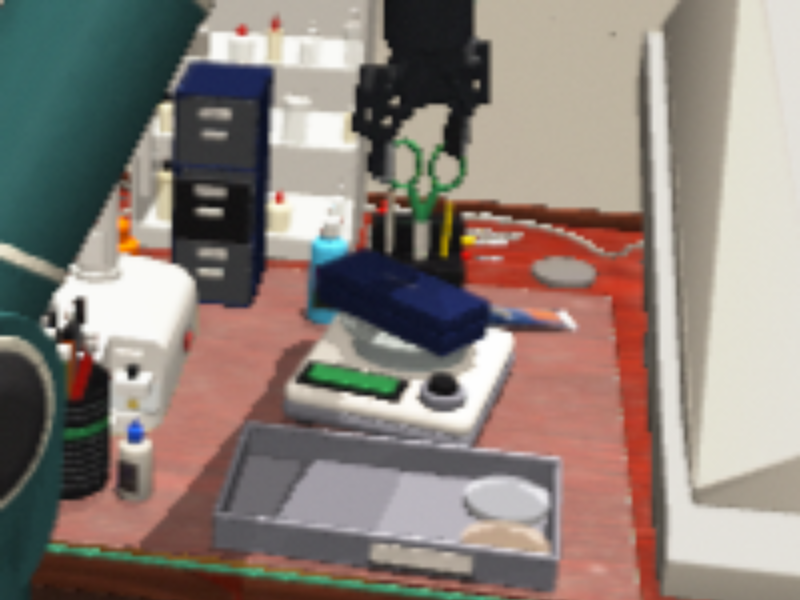

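The gripper is over the case (crop pixel about (405,295)) and clear of everything. I'll descend and close.

Emit:
{"op": "apply_moves", "data": {
  "steps": [0.085,-0.006,0.003,-0.025,0.5,0.1,0.6,0.085,-0.002,0.001,-0.03,0.2,0,0,0.085,0,0,-0.03,0,0,0,0.085,0,0,-0.018,0,0,0,0.085,0,0,-0.008,0,0,0,0.085,0,0,-0.003,0,0,0,0.085,0,0,0,0,0,0]
}}

```text
time_s: 4.2
tool_pos: [0.632, -0.2521, 0.087]
tcp_rot: [[0.0, 0.769, -0.639], [-0.011, -0.639, -0.769], [-1.0, 0.007, 0.008]]
contact_force: [0.3, 0.3, 0.2]
width: 0.0846
```

Emit:
{"op": "apply_moves", "data": {
  "steps": [0.085,0.006,0.011,-0.002,0,0,0,0.085,0,0,0,0,0,0,0.04,0,0,0,0,0,0,0.04,0,0,0,0,0,0,0.04,0,0,0,0,0,0,0.04,0,0,0,0,0,0]
}}

```text
time_s: 4.8
tool_pos: [0.6407, -0.2403, 0.0896]
tcp_rot: [[0.006, 0.77, -0.638], [-0.013, -0.638, -0.77], [-1.0, 0.013, 0.006]]
contact_force: [-0.3, -0.7, 0.5]
width: 0.0588
```

Emit:
{"op": "apply_moves", "data": {
  "steps": [0.04,0,0,0.008,0,0,0,0.04,0,0,0.02,0,0,0,0.04,0,0,0.03,0,0,0,0.04,0,0,0.02,0,0,0,0.04,-0.035,0.004,0,0,0,6,0.04,-0.035,0.004,0,0,0,6,0.04,-0.035,0.004,0,0,0,6,0.04,-0.035,0.004,0,0,0,6,0.04,-0.035,0.004,0,0,0,6,0.04,-0.035,0.004,0,0,0,6,0.04,0,0,0,0,0,0],
  "grip_force": 40
}}

```text
time_s: 5.9
tool_pos: [0.4209, -0.2154, 0.1707]
tcp_rot: [[0.01, 0.999, -0.039], [-0.009, -0.039, -0.999], [-1.0, 0.01, 0.009]]
contact_force: [0.6, -1.1, -2.2]
width: 0.0592
```

Emit:
{"op": "apply_moves", "data": {
  "steps": [0.04,0,0,-0.03,0.4,0.4,0.8,0.04,0,0,-0.035,0,0,0,0.04,0,0,-0.03,0,0,0,0.04,0,0,-0.025,0,0,0,0.04,0,0,0,0,0,0]
}}

```text
time_s: 6.4
tool_pos: [0.4235, -0.219, 0.0512]
tcp_rot: [[0.011, 0.999, -0.031], [-0.009, -0.031, -0.999], [-1.0, 0.012, 0.009]]
contact_force: [-0.8, -1.0, -1.3]
width: 0.059
```

```bash
python3 - <<'E'
from h import *
img,W=cloud('side'); save('s2.png',cv2.resize(img[160:280,250:410],(800,600)))
E
```

```text
(no output)
```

View pics/s2.png

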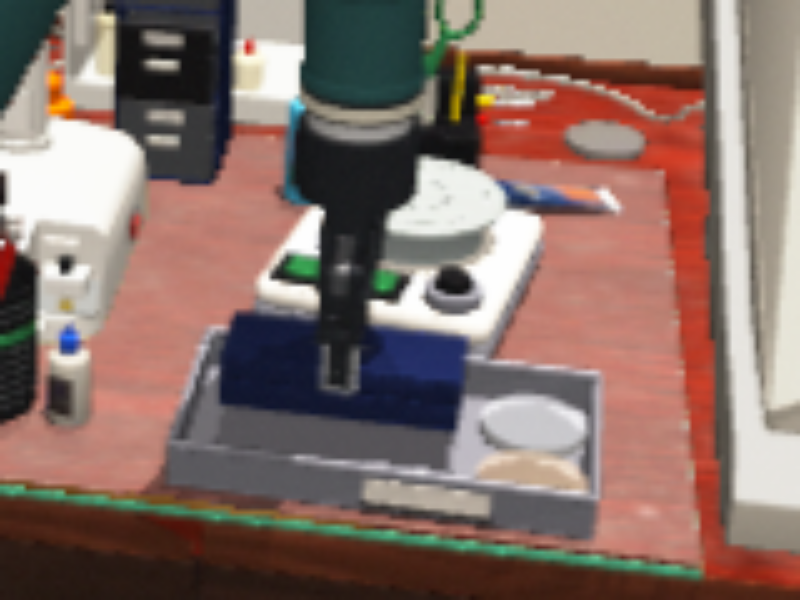

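The case hangs level over the free part of the tray, with its right end just clear of the lenses. I'll lower it.

Emit:
{"op": "apply_moves", "data": {
  "steps": [0.04,-0.003,0.002,-0.012,0,0,0,0.04,0,0,-0.01,0,0,0,0.04,0,0,-0.005,0,0,0,0.04,0,0,-0.003,0,0,0,0.04,0,0,0,0,0,0]
}}

```text
time_s: 6.95
tool_pos: [0.4251, -0.2187, 0.0243]
tcp_rot: [[0.021, 0.999, -0.032], [-0.014, -0.032, -0.999], [-1.0, 0.021, 0.014]]
contact_force: [-0.1, 0.4, -1.1]
width: 0.0586
```

Emit:
{"op": "apply_moves", "data": {
  "steps": [0.04,0,0,-0.002,0.6,1.0,0,0.04,0,0,-0.002,0,0,0,0.04,0,0,0,0,0,0]
}}

```text
time_s: 7.25
tool_pos: [0.4258, -0.2191, 0.0229]
tcp_rot: [[0.002, 0.999, -0.032], [-0.005, -0.032, -0.999], [-1.0, 0.002, 0.005]]
contact_force: [-0.1, -0.5, -1.6]
width: 0.0587
```

Emit:
{"op": "apply_moves", "data": {
  "steps": [0.04,0,0,-0.003,0,0,0,0.04,0,0,0,0,0,0]
}}

```text
time_s: 7.45
tool_pos: [0.4269, -0.2196, 0.0227]
tcp_rot: [[0.002, 0.999, -0.032], [-0.007, -0.032, -0.999], [-1.0, 0.002, 0.007]]
contact_force: [1.1, -0.1, -2.6]
width: 0.0588
```

Emit:
{"op": "apply_moves", "data": {
  "steps": [0.078,0,0,0,0,0,0,0.078,0,0,0,0,0,0,0.078,0,0,0,0,0,0,0.078,0,0,0.01,0,0,0,0.078,0,0,0.03,0,0,0,0.078,0,0,0.04,0,0,0,0.078,0,0,0.04,0,0,0,0.03,0.04,-0.01,0.02,0,0,0,0.0,0.03,-0.02,0,0,0,0,0,0.02,-0.02,0,0,0,0,0,0,0,0,0,0,0]
}}

```text
time_s: 8.55
tool_pos: [0.5191, -0.2708, 0.174]
tcp_rot: [[0.004, 1.0, -0.031], [-0.007, -0.031, -0.999], [-1.0, 0.004, 0.007]]
contact_force: [-0.6, -0.6, 0.5]
width: 0.0193
```

```bash
python3 - <<'E'
from h import *
img,W=cloud('top'); X,Y,Z=W[...,0],W[...,1],W[...,2]
def box(x0,x1,y0,y1,z0,z1): return (X>x0)&(X<x1)&(Y>y0)&(Y<y1)&(Z>z0)&(Z<z1)
dark=img.astype(int).sum(-1)<230
for n,m in (('case',box(.35,.49,-.32,-.12,.034,.06)&dark),):
    q=W[m]; print(n,len(q),cv2.minAreaRect((q[:,:2]*1000).astype(np.float32)),np.percentile(q[:,2],[5,50,95]))
m=box(.52,.58,-.315,-.25,.056,.068)&(img.astype(int).sum(-1)<200); q=W[m]; print('key',len(q),q.mean(0),np.ptp(q,axis=0))
for r in arm.cut_out('top','zero_key_top')[:3]:
    q=W[r['pixels']]; print(r['p'],r['point'],np.nanmedian(q,0))
o=arm.observe();print(o['tool_pos'],o['contact_force'],o['time_s'])
save('t2.png',cv2.resize(img[130:300,270:410],(494,600),interpolation=cv2.INTER_CUBIC))
E
```

```text
case 1186 ((431.58416748046875, -222.00070190429688), (103.001953125, 219.1864776611328), 16.473079681396484) [0.03776493 0.04085931 0.04383541]
key 57 [ 0.5480185  -0.28111647  0.06262202] [0.01955612 0.021916   0.01049519]
0.57 [361.2, 203.6] [ 0.5489076  -0.2826892   0.06294425]
[ 0.51676215 -0.26797134  0.17304849] [0.14203587 0.61500584 0.79678114] 8.65
```

View pics/t2.png

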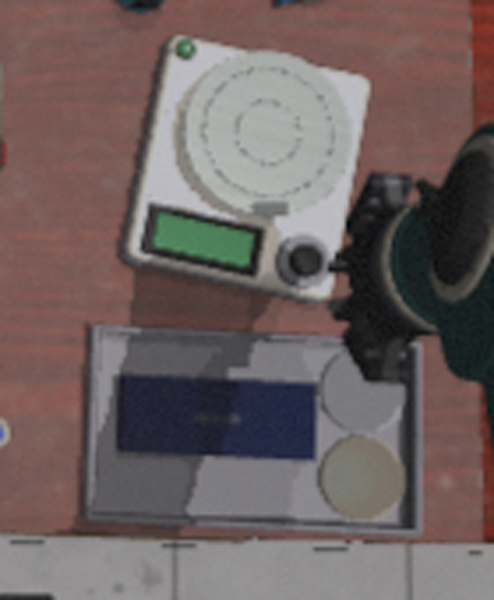

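```bash
python3 - <<'E'
from h import *
from scipy.optimize import least_squares
img,W=cloud('top'); X,Y,Z=W[...,0],W[...,1],W[...,2]
def box(x0,x1,y0,y1,z0,z1): return (X>x0)&(X<x1)&(Y>y0)&(Y<y1)&(Z>z0)&(Z<z1)
I=img.astype(int)
m=box(.36,.48,-.32,-.12,.03,.05)&(I[...,2]>I[...,0]+20)
q=W[m]; r=cv2.minAreaRect((q[:,:2]*1000).astype(np.float32)); print('case',len(q),r,np.percentile(q[:,2],[5,50,95]))
c=np.array(r[0])/1000-[.418,-.251]; a=np.radians(-1.4); print('in tray',np.array([[np.cos(a),np.sin(a)],[-np.sin(a),np.cos(a)]])@c)
q=W[box(.55,.74,-.34,-.16,.068,.079)]; print(len(q),q[:,2].mean())
h=cv2.convexHull((q[:,:2]*1000).astype(np.float32))[:,0]/1000
f=least_squares(lambda p:np.hypot(h[:,0]-p[0],h[:,1]-p[1])-.065,[.64,-.25],loss='soft_l1',f_scale=.002); print('pan',f.x,abs(f.fun).mean())
o=arm.observe();print(o['tool_pos'],o['width'])
E
```

```text
case 597 ((426.6039123535156, -220.09927368164062), (145.6244354248047, 56.99213790893555), 87.66809844970703) [0.03758086 0.04061538 0.04366411]
in tray [0.00784637 0.03110171]
1740 0.07455347419462066
pan [ 0.64576571 -0.24988636] 0.0005428592862888438
[ 0.5160776  -0.26744339  0.17274113] 2.1128524434904173e-05
```

Emit:
{"op": "apply_moves", "data": {
  "steps": [0,0.02,-0.01,-0.03,0,0,0,0,0.01,-0.003,-0.03,0,0,0,0,0,0,0,0,0,0]
}}

```text
time_s: 9.0
tool_pos: [0.5443, -0.2787, 0.1125]
tcp_rot: [[-0.002, 1.0, -0.027], [-0.006, -0.027, -1.0], [-1.0, -0.001, 0.006]]
contact_force: [-0.8, 0.4, -0.5]
width: -0.0001
```

Emit:
{"op": "apply_moves", "data": {
  "steps": [0,0.004,-0.003,-0.02,0,0,0,0,0,0,-0.015,0,0,0,0,0,0,-0.006,0,0,0,0,0,0,0,0,0,0]
}}

```text
time_s: 9.4
tool_pos: [0.5464, -0.2794, 0.0729]
tcp_rot: [[-0.003, 1.0, -0.024], [-0.005, -0.024, -1.0], [-1.0, -0.002, 0.005]]
contact_force: [0.3, -0.2, 0.2]
width: 0.0001
```

Emit:
{"op": "apply_moves", "data": {
  "steps": [0,0.001,-0.002,-0.006,0,0,0,0,0,0,-0.004,0,0,0,0,0,0,-0.003,0,0,0,0,0,0,-0.003,0,0,0]
}}

```text
time_s: 9.8
tool_pos: [0.5484, -0.2818, 0.0593]
tcp_rot: [[0.001, 1.0, -0.024], [-0.007, -0.024, -1.0], [-1.0, 0.001, 0.007]]
contact_force: [-1.2, 0.5, 2.8]
width: 0.0002
```

Emit:
{"op": "apply_moves", "data": {
  "steps": [0,0,0,-0.003,0,0,0,0,0,0,-0.003,0,0,0]
}}

```text
time_s: 10.0
tool_pos: [0.5486, -0.2819, 0.0561]
tcp_rot: [[-0.0, 1.0, -0.025], [-0.008, -0.025, -1.0], [-1.0, 0.0, 0.008]]
contact_force: [-10.7, 4.6, 36.5]
width: -0.0002
```

The 36 N reading means the key is on its stop. I'll let it up.

Emit:
{"op": "apply_moves", "data": {
  "steps": [0,0,0,0.001,0,0,0,0,0,0,0.02,0,0,0,0,0,0,0.04,0,0,0,0,0,0,0.04,0,0,0,0,0,0,0.04,0,0,0,0,0,0,0.04,0,0,0,0.085,0,0,0,0,0,0]
}}

```text
time_s: 10.7
tool_pos: [0.548, -0.2814, 0.2438]
tcp_rot: [[0.0, 1.0, -0.024], [-0.009, -0.024, -1.0], [-1.0, 0.0, 0.009]]
contact_force: [0.2, 0.2, -0.3]
width: 0.0131
```

```bash
python3 - <<'E'
from h import *
o=arm.observe(); print(o['tool_pos'],o['joint_pos'],o['contact_force'])
img,W=cloud('side'); X,Y,Z=W[...,0],W[...,1],W[...,2]
m=(X>.52)&(X<.58)&(Y>-.31)&(Y<-.255)&(img.astype(int).sum(-1)<150)&(Z>.03); print('key',m.sum(),np.percentile(W[m],[50,95],axis=0))
E
```

```text
[ 0.54801417 -0.28140266  0.2437659 ] [ 45.90008242  26.10832561 -29.59505382  94.79751825  14.7095366
  62.72822748  10.69410458] [ 0.20395128  0.22758067 -0.25377977]
key 239 [[ 0.52639075 -0.28115505  0.39203899]
 [ 0.54389481 -0.25633319  0.52477184]]
```

```bash
python3 - <<'E'
from h import *
img,W=cloud('top'); X,Y,Z=W[...,0],W[...,1],W[...,2]
for x in np.arange(.35,.72,.03):
    print(x.round(2),[ (int(1000*np.nanmax(Z[s])) if (s:=((X>x)&(X<x+.03)&(Y>y)&(Y<y+.04))).any() else None) for y in np.arange(-.2,.3,.04)])
E
```

```text
0.35 [687, 35, 21, 5, 5, 5, 5, 5, 6, 14, 5, 4, 5]
0.38 [46, 44, 5, 67, 146, 151, 137, 6, 7, 15, 65, 72, 71]
0.41 [44, 44, 6, 71, 147, 158, 137, 79, 5, 65, 89, 98, 98]
0.44 [47, 45, 6, 7, 96, 157, 96, 60, 5, 15, 65, 91, 94]
0.47 [34, 38, 6, 5, 37, 50, 54, 70, 72, 6, 4, 5, 5]
0.5 [5, 5, 5, 50, 75, 72, 73, 75, 52, 6, 17, 5, 64]
0.53 [50, 47, 6, 66, 75, 77, 76, 75, 73, 6, 17, 5, 72]
0.56 [50, 46, 5, 69, 78, 79, 78, 80, 72, 5, 14, 16, 78]
0.59 [77, 40, 5, 70, 79, 81, 84, 79, 73, 5, 14, 13, 131]
0.62 [78, 20, 5, 64, 81, 305, 304, 191, 174, 175, 14, 12, 240]
0.65 [78, 6, 5, 68, 291, 307, 306, 188, 173, 173, 82, 81, 239]
0.68 [74, 4, 6, 66, 291, 303, 304, 81, 72, 80, 81, 48, 240]
0.71 [50, 5, 6, 5, 76, 79, None, 77, 60, 70, 80, 81, 241]
```

Emit:
{"op": "apply_moves", "data": {
  "steps": [0.085,-0.03,0.03,0,0,0,0,0.085,-0.03,0.038,0,0,0,0,0.085,-0.025,0.042,0,0,0,0,0.085,-0.015,0.042,0,0,0,0,0.085,-0.01,0.042,0,0,0,0,0.085,-0.005,0.042,0,0,0,0,0.085,0,0.042,0,0,0,0,0.085,0,0.042,0,0,0,0,0.085,0,0.042,0,0,0,0,0.085,0,0.042,0,0,0,0,0.085,0,0.042,0,0,0,0,0.085,0,0.04,0,0,0,0]
}}

```text
time_s: 12.0
tool_pos: [0.4107, 0.2125, 0.2186]
tcp_rot: [[-0.037, 0.998, -0.042], [-0.003, -0.042, -0.999], [-0.999, -0.036, 0.004]]
contact_force: [1.1, -0.6, -0.3]
width: 0.085
```

Emit:
{"op": "apply_moves", "data": {
  "steps": [0.085,0,0,0,0,0,0]
}}

```text
time_s: 12.1
tool_pos: [0.4088, 0.2178, 0.2176]
tcp_rot: [[-0.039, 0.999, -0.033], [0.001, -0.033, -0.999], [-0.999, -0.039, 0.001]]
contact_force: [0.3, 0.6, 0.4]
width: 0.0849
```

Emit:
{"op": "apply_moves", "data": {
  "steps": [0.085,0.008,0,-0.02,0,-2.2,0,0.085,0.008,0,-0.03,0,0,0,0.085,0,0,-0.03,0,0,0,0.085,0,0,-0.02,0,0,0,0.085,0,0,0,0,0,0]
}}

```text
time_s: 12.6
tool_pos: [0.4208, 0.2156, 0.1078]
tcp_rot: [[-0.01, 1.0, -0.029], [-0.002, -0.029, -1.0], [-1.0, -0.01, 0.003]]
contact_force: [-0.7, 0.2, -0.2]
width: 0.0852
```

Emit:
{"op": "apply_moves", "data": {
  "steps": [0.085,0.004,0.002,-0.02,0,-0.5,0,0.085,0,0,-0.025,0,0,0,0.085,0,0,-0.02,0,0,0,0.085,0,0,-0.006,0,0,0,0.085,0,0,0,0,0,0]
}}

```text
time_s: 13.1
tool_pos: [0.4245, 0.2153, 0.0348]
tcp_rot: [[-0.004, 1.0, -0.031], [-0.003, -0.031, -1.0], [-1.0, -0.003, 0.004]]
contact_force: [0.0, 0.4, 0.2]
width: 0.0849
```

```bash
python3 - <<'E'
from h import *
img,W=cloud('top'); save('t3.png',cv2.resize(img[200:290,90:210],(800,600),interpolation=cv2.INTER_CUBIC))
E
```

```text
(no output)
```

View pics/t3.png

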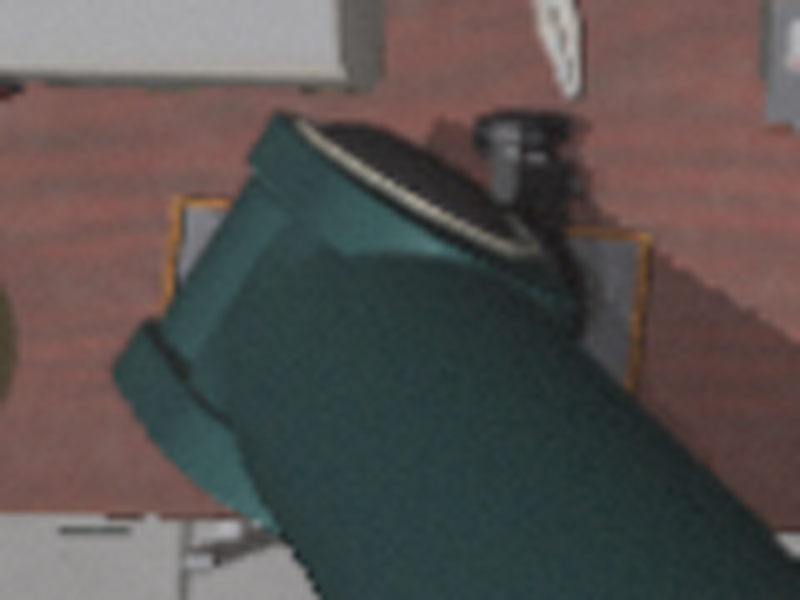

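The arm hides the weights in this view, but the finger position matches the measured weight and there is no contact. I'll centre the fingers and close.

Emit:
{"op": "apply_moves", "data": {
  "steps": [0.085,0,0.0025,-0.002,0,0,0,0.02,0,0,0,0,0,0,0.02,0,0,0,0,0,0,0.02,0,0,0,0,0,0,0.02,0,0,0,0,0,0,0.02,0,0,0,0,0,0],
  "grip_force": 60
}}

```text
time_s: 13.75
tool_pos: [0.4262, 0.2188, 0.0367]
tcp_rot: [[0.002, 1.0, -0.031], [-0.002, -0.031, -1.0], [-1.0, 0.002, 0.001]]
contact_force: [-0.1, 0.7, -4.9]
width: 0.0381
```

Emit:
{"op": "apply_moves", "data": {
  "steps": [0.02,0,0,0.01,0,0,0,0.02,0,0,0.03,0,0,0,0.02,0,0,0.04,0,0,0,0.02,0,0,0.04,0,0,0,0.02,0,0,0.04,0,0,0,0.02,0,0,0.04,0,0,0,0.02,0,0,0,0,0,0]
}}

```text
time_s: 14.45
tool_pos: [0.4204, 0.2162, 0.2428]
tcp_rot: [[-0.008, 1.0, -0.028], [-0.006, -0.028, -1.0], [-1.0, -0.008, 0.006]]
contact_force: [1.0, 1.3, -4.3]
width: 0.0379
```

Emit:
{"op": "apply_moves", "data": {
  "steps": [0.02,0,-0.038,0.002,0,0,0,0.02,0,-0.038,0.002,0,0,0,0.02,0,-0.038,0.002,0,0,0,0.02,0,-0.038,0.002,0,0,0,0.02,0,-0.038,0.002,0,0,0,0.02,0,-0.038,0.002,0,0,0,0.02,0,-0.038,0.002,0,0,0,0.02,0,-0.038,0.002,0,0,0,0.02,0,-0.038,0.002,0,0,0,0.02,0.005,-0.03,0,0,0,0,0.02,0.01,-0.02,0,0,0,0,0.02,0,0,0,0,0,0]
}}

```text
time_s: 15.65
tool_pos: [0.4187, -0.1904, 0.2508]
tcp_rot: [[-0.029, 0.999, -0.023], [-0.003, -0.023, -1.0], [-1.0, -0.029, 0.003]]
contact_force: [-1.3, -0.5, -4.7]
width: 0.0384
```

Emit:
{"op": "apply_moves", "data": {
  "steps": [0.02,0.03,-0.008,-0.005,0,-0.8,0,0.02,0.036,-0.01,-0.01,0,-0.8,0,0.02,0.036,-0.01,-0.01,0,0,0,0.02,0.036,-0.01,-0.01,0,0,0,0.02,0.036,-0.01,-0.01,0,0,0,0.02,0.03,-0.008,-0.005,0,0,0,0.02,0.01,-0.002,0,0,0,0,0.02,0,0,0,0,0,0]
}}

```text
time_s: 16.45
tool_pos: [0.6298, -0.2436, 0.1849]
tcp_rot: [[-0.025, 0.999, -0.021], [0.007, -0.021, -1.0], [-1.0, -0.025, -0.007]]
contact_force: [0.2, 0.5, -5.7]
width: 0.0378
```

```bash
python3 - <<'E'
from h import *
img,W=cloud('side'); o=arm.observe(); t=o['tool_pos']; print(t,np.round(o['tcp_rot'],3).tolist())
X,Y,Z=W[...,0],W[...,1],W[...,2]
for r in arm.cut_out('side','weight_middle')[:2]:
    q=W[r['pixels']]; print(r['p'],r['point'],np.nanpercentile(q,[3,50,97],axis=0).round(4).tolist())
save('s3.png',cv2.resize(img[110:260,250:430],(720,600),interpolation=cv2.INTER_CUBIC))
E
```

```text
[ 0.6288331  -0.24338537  0.18476216] [[-0.026, 0.999, -0.021], [0.007, -0.021, -1.0], [-1.0, -0.026, -0.007]]
0.59 [329.8, 178.4] [[0.6043, -0.2622, 0.1556], [0.6121, -0.2458, 0.1698], [0.6235, -0.2281, 0.2072]]
0.17 [318.9, 237.6] [[0.3916, -0.2907, 0.0056], [0.4, -0.2223, 0.0379], [0.4505, -0.1491, 0.0427]]
```

View pics/s3.png

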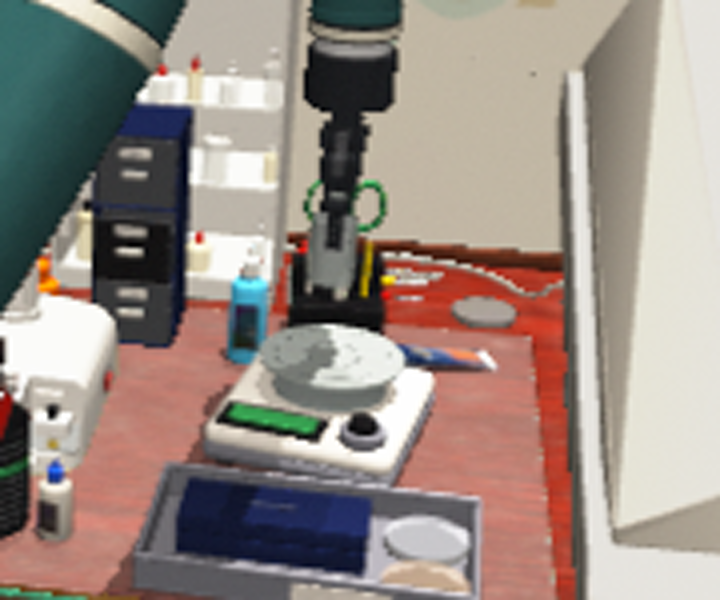

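The weight hangs upright in the fingers above the pan, around crop pixel (332,265). I'll level it, centre it and lower it.

Emit:
{"op": "apply_moves", "data": {
  "steps": [0.02,0.01,-0.003,-0.01,-0.3,-1.4,0,0.02,0.007,-0.002,-0.015,0,0,0,0.02,0,0,-0.015,0,0,0,0.02,0,0,-0.01,0,0,0,0.02,0,0,0,0,0,0]
}}

```text
time_s: 17.05
tool_pos: [0.6407, -0.2484, 0.1337]
tcp_rot: [[-0.005, 1.0, -0.021], [0.0, -0.021, -1.0], [-1.0, -0.005, -0.0]]
contact_force: [-0.1, 0.5, -4.9]
width: 0.0385
```

Emit:
{"op": "apply_moves", "data": {
  "steps": [0.02,0.005,0,-0.008,0,0,0,0.02,0,0,-0.007,0,0,0,0.02,0,0,-0.005,0,0,0,0.02,0,0,0,0,0,0]
}}

```text
time_s: 17.45
tool_pos: [0.6461, -0.2483, 0.1124]
tcp_rot: [[-0.005, 1.0, -0.022], [0.0, -0.022, -1.0], [-1.0, -0.005, -0.0]]
contact_force: [-0.9, -0.7, -5.5]
width: 0.0383
```

Emit:
{"op": "apply_moves", "data": {
  "steps": [0.02,0,-0.0005,-0.004,0,0,0,0.02,0,0,-0.003,0,0,0,0.02,0,0,-0.002,0,0,0,0.02,0,0,-0.002,0,0,0]
}}

```text
time_s: 17.85
tool_pos: [0.6467, -0.249, 0.1019]
tcp_rot: [[-0.004, 1.0, -0.022], [-0.0, -0.022, -1.0], [-1.0, -0.004, 0.0]]
contact_force: [-1.7, 0.5, -3.0]
width: 0.0382
```

Emit:
{"op": "apply_moves", "data": {
  "steps": [0.02,0,0,-0.002,0,0,0,0.02,0,0,-0.002,0,0,0,0.02,0,0,0,0,0,0]
}}

```text
time_s: 18.15
tool_pos: [0.6468, -0.249, 0.0991]
tcp_rot: [[-0.004, 1.0, -0.022], [-0.001, -0.022, -1.0], [-1.0, -0.004, 0.001]]
contact_force: [-2.2, 0.7, 1.4]
width: 0.038
```

The pan now carries the full weight, so I'll release.

Emit:
{"op": "apply_moves", "data": {
  "steps": [0.045,0,0,0,0,0,0,0.06,0,0,0,0,0,0,0.08,0,0,0,0,0,0,0.08,0,0,0,0,0,0,0.08,0,0,0,0,0,0]
}}

```text
time_s: 18.65
tool_pos: [0.6499, -0.2497, 0.1017]
tcp_rot: [[0.004, 1.0, -0.022], [-0.003, -0.022, -1.0], [-1.0, 0.004, 0.003]]
contact_force: [0.6, -0.7, 0.4]
width: 0.0803
```

Emit:
{"op": "apply_moves", "data": {
  "steps": [0.08,0,0,0.01,0,0,0,0.08,0,0,0.025,0,0,0,0.08,0,0,0.035,0,0,0,0.08,0,0,0.04,0,0,0,0.08,0,0,0.03,0,0,0,0.08,-0.02,-0.02,0.02,0,0,0,0.08,-0.04,0.02,0.01,0,0,0,0.08,-0.045,0.02,0,0,0,0,0.08,-0.045,0.02,0,0,0,0,0.08,-0.045,0.02,0,0,0,0,0.08,0,0,0,0,0,0]
}}

```text
time_s: 19.75
tool_pos: [0.448, -0.1858, 0.2831]
tcp_rot: [[0.007, 1.0, -0.021], [-0.006, -0.021, -1.0], [-1.0, 0.008, 0.006]]
contact_force: [0.5, -0.4, -0.2]
width: 0.08
```

```bash
python3 - <<'E'
from h import *
from scipy.optimize import least_squares
o=arm.observe(); print(o['time_s'],o['tool_pos'],o['contact_force'])
img,W=cloud('top'); X,Y,Z=W[...,0],W[...,1],W[...,2]
def box(x0,x1,y0,y1,z0,z1): return (X>x0)&(X<x1)&(Y>y0)&(Y<y1)&(Z>z0)&(Z<z1)
k=W[box(.6,.7,-.3,-.2,.14,.16)]; print('knob',len(k),k.mean(0),k[:,2].max())
I=W[box(.56,.73,-.33,-.17,.06,.076)]
h=cv2.convexHull((I[:,:2]*1000).astype(np.float32))[:,0]/1000
f=least_squares(lambda p:np.hypot(h[:,0]-p[0],h[:,1]-p[1])-.065,[.64,-.25],loss='soft_l1',f_scale=.002); print('pan',f.x)
A=np.c_[I[:,:2]-f.x,np.ones(len(I))]; print('tilt,z',np.linalg.lstsq(A,I[:,2],rcond=None)[0])
q=W[box(.36,.48,-.32,-.12,.03,.05)&(img[...,2].astype(int)>img[...,0]+20)]; print('case',cv2.minAreaRect((q[:,:2]*1000).astype(np.float32)),np.median(q[:,2]))
for n,y0,y1 in (('large',.245,.31),('small',.315,.37)):
    q=W[box(.38,.46,y0,y1,.02,.12)]; z=np.percentile(q[:,2],98); print(n,q[q[:,2]>z-.006].mean(0))
im2,_=arm.read_camera('side')
save('f.png',np.hstack([cv2.resize(img[120:300,270:410],(400,514)),cv2.resize(im2[140:270,260:370],(400,514))]))
E
```

```text
19.75 [ 0.44802734 -0.18581637  0.28312689] [ 0.49946661 -0.40224036 -0.23941834]
knob 58 [ 0.64551063 -0.24741278  0.14805977] 0.15176016684851124
pan [ 0.6446776  -0.25059419]
tilt,z [-0.00248414 -0.0013248   0.06911142]
case ((427.19293212890625, -199.4013671875), (105.02523803710938, 58.50447463989258), 88.59461212158203) 0.040545694544242394
large [0.42740854 0.28035012 0.09345716]
small [0.43067217 0.34334748 0.06554309]
```

View pics/f.png

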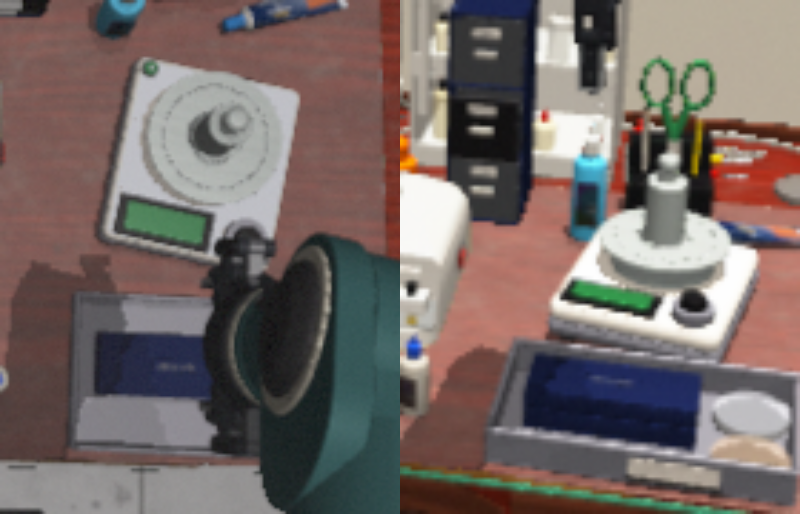

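The weight stands upright, about 3 mm from the pan centre. The pan is level, with its top at 69 mm (5 mm down). The case is in the tray, and nothing touches the robot. I'll hand in.

```bash
python3 -c "
from station import arm
print(arm.close_job())"
```

```text
the job is handed in; nothing more can be done
None
```

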